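# Slide the bypass door and take out the bit case

### The arm

A 6-joint arm with a two-finger parallel gripper is mounted at the origin on a cart in front of the work surface, level with it; the furniture and walls round the work are solid. World frame = base frame: x ahead of the robot, y to its left, z up, the work surface at z = 0. Lengths are in mm, angles in rad, forces in N, time in s.
With the tool pointing down it reaches from about 350 to 775 mm from the base axis. Payload 7.3 kg.
Tool frame: the origin (TCP) lies on the centre line of the jaws, within the pads' length; the fingertips stand finger_overhang ahead of it and the grasp point (between the pads) lies 8 mm behind it (finger_overhang is the distance from the TCP to the fingertips, in mm); z points along the fingers, y is the line along which they close (so a half turn about z gives the same grasp; the last joint's range is limited). The gripper opens to 92 mm and grips with 3 to 60 N. Pads are 19 mm wide; open, the fingers measure 130 mm over their backs; the gripper's body (75 mm by 190 mm) begins 47 mm behind the grasp point.
Start: joints at [0.981, 0.342, 1.524, -0, 1.275, -0.146], TCP at [225.41, 474.167, 237.741] pointing down, gripper open.
Joint ranges: [-2.53, 2.53], [-0.77, 2.02], [0.04, 2.7], [-1, 4.14], [0.28, 2.66], [-3.11, 3.11]. Speed limits (rad/s): [2.57, 2.57, 3.14, 3.14, 3.14, 3.14].

### API

Orientations are given as [roll, pitch, yaw] about the fixed x, y, z axes, in that order (R = Rz(yaw) Ry(pitch) Rx(roll)).
In Python, from plant import get_obs, capture, close_job, finger_overhang gives the robot as it stands.
- The arm moves only by the shell command python3 -m inch 'ROWS'. ROWS is JSON, one flat list of numbers, 7 for each row, row after row: the turn, a rotation vector about the tool's x, y, z scaled (see below), then the shift along the tool's x, y, z scaled (see below), then the closure, from -1 (fully open) to 1 (shut). In form: [ax, ay, az, tx, ty, tz, gripper, ax, ay, az, tx, ty, tz, gripper, ...]. A call has 1 to 10 rows; each row shifts and turns the commanded pose from where the row before left it, along the tool's axes as they then stand; what a row does not reach is not made up. The controller multiplies each number of a shift by 0.8 m and each number of a turn by 1.5 rad. A row lasts 1/12 s, in which the tool goes at most 41.7 mm and 7.16 degrees, less where a joint would pass 70% of its speed; a pose out of reach is approached as far as the arm can. A call with a number of a shift or a turn outside -1 to 1 is refused whole. A call with a gripper value outside its range is refused whole. The fingers move at their own pace and stop on an object; the grip force is fixed at half the most. Time passes only in rows, so rows that do not move let the fingers close. It gives the time, the measured TCP pose, the force, the opening and the grip force at its end, in the units of the state.
- get_obs(): the state, without advancing time (a new reading comes with each control period).
- capture(name): name is "scene" or "top" or "wrist"; returns a dict with "image" (480x640x3 uint8, red, green, blue), "mtx" (3x3 intrinsics, pixels), "distortion" ([k1, k2, p1, p2, k3] as OpenCV has them; the pictures are not rectified), "pose" (4x4, takes a point from camera to world coordinates). Camera axes: x right, y up, looking along -z (the intrinsics and any distortion apply to the point x, -y, -z); pixel columns grow to the right and rows downward; lengths in mm; the calibration is good to about 2 mm. A picture is of the moment at which its call begins. There is no depth.
- close_job(): hands the job in; it is judged then, once.
The state is a dict: "time": time; "joint_positions": joint angles; "dq": joint speeds; "tau": joint torques, N m; "tool_pos": TCP position; "tcp_rot": TCP orientation; "contact_force": force on the tool from outside, world axes, zero at the start; "moment": the same for the moment, N m; "grip_width": finger opening in mm; "finger_force": force on a finger pad.
Only numpy, scipy, OpenCV 4.12 (cv2) and the standard library are available. Lean on these libraries where they do the work, as an engineer would, in place of code of your own. Each camera call takes 0.05 s, during which the arm holds its last target. There are 200 camera calls.

### The job

Take the small yellow bit case out of the flat bench case with the two clear sliding doors: slide back the door that is over it, past the other door, lift the bit case out and lay it flat on the middle of the black rubber mat. Leave the other door shut and the roll of black tape where it lies, under that door.

Things in the scene. Friction and masses are not known exactly. Their poses are not given: they have to be found in the camera images.
- sliding_case: Fixed plywood case, 200 (x) x 386 (y) x 62 mm, two clear doors on top sliding along its y. Origin: centre of underside; x away from robot, y to its left. Compartments: left y 3..185, right y -185..-3 mm; both x -85..85, floor 5 mm up. Front and back tracks 62 mm high, end walls 40. Bit case lies in one, tape in the other (it varies), each about 115 mm from the middle in y.
- door_left (a joint): Left door, clear panel 180 x 190 mm in the lower track (top 46 mm above the case's underside), over the left compartment. 0 = shut; grows (m) as it slides to the case's -y, under the right door, to a stop at 0.14, where the compartment is open from y = 45 to 185 mm. Starts up to 10 mm open. Takes 2 to 3 N; stays where left.
- door_right (a joint): Right door, same panel in the upper track (top 57 mm above the case's underside), over the right compartment. 0 = shut; grows (m) as it slides to the case's +y, over the left door, to a stop at 0.14, where the compartment is open from y = -45 to -185 mm. Starts up to 10 mm open. Takes 2 to 3 N; stays where left.
- door_left_pull (a point): Point in the left door's pull, an upright aluminium fin near the door's +y end, 60 mm along the case's x, 12 mm thick along its y. The point is central in x and y, 18 mm below the fin's top, which is 98 mm above the case's underside and 52 mm above this panel. A foot of 70 x 20 mm round the fin is 4 mm high. Axes as the case's.
- door_right_pull (a point): Point in the right door's pull, the same fin near that door's -y end (60 mm along x, 12 mm thick along y). The point is central in x and y, 18 mm below the fin's top, which is 98 mm above the case's underside and 41 mm above this panel. A foot of 70 x 20 mm round the fin is 4 mm high. Axes as the case's.
- bit_case_center (a point): Centre of the small yellow bit case, a closed block of 40 (its x) x 56 (its y) x 22 mm high, 0.1 to 0.2 kg, lying loose and flat in one compartment; the point is 11 mm above its underside. Its y starts within about 25 degrees of the case's y.
- tape_center (a point): Centre of the roll of black tape, 53 x 51 x 19 mm, lying flat in the other compartment. Not to be disturbed.
- bench_mat: Black rubber mat fixed on the bench, 180 (its x) x 160 (its y) x 4 mm thick. Origin at the centre of its underside.

How it is judged:
By the outcome, as a careful person would: the job done as asked, in the order asked, and still so for the second after the job is handed in, with the robot touching nothing.
It also fails if it takes over 51 s, if anything falls off the work surface, if the arm or the gripper's body presses on something with over 40 N, if the wrist force passes 120 N, or if a joint passes its speed limit or range.

## Working session

There is one attempt and no reset: what is moved stays moved. The work goes in short steps, Python scripts to look and compute and a shell command to move; the robot and the scene stay as the last step left them, time stands still between calls to the robot, and variables do not carry over. Pictures are saved under pics/ and viewed, at most 10 in all, crops included, and the job is handed in when it is done.

```bash
mkdir -p pics; ls; python3 - <<'E'
from plant import *
import cv2,numpy as np
print(finger_overhang, get_obs())
for n in("top","scene"):
    c=capture(n);cv2.imwrite(f"pics/{n}0.png",c["image"][:,:,::-1]);print(n,c["mtx"],c["distortion"],c["pose"])
    np.savez(f"pics/{n}0.npz",**c)
E
```

```text
pics
11.0 {'time': 0.0, 'joint_positions': array([ 9.81047610e-01,  3.42755455e-01,  1.52502543e+00,  4.78580864e-06,
        1.27537655e+00, -1.45992558e-01]), 'dq': array([-1.89109347e-04,  1.10080972e-04, -5.87379374e-04, -1.48445656e-03,
        7.66446447e-05,  1.36769228e-03]), 'tau': array([-4.01893567e-04, -4.31257474e+01, -2.44214487e+01,  7.16383453e-02,
        5.61140198e-02, -9.95096025e-05]), 'tool_pos': array([225.15821077, 473.83790406, 237.0250192 ]), 'tcp_rot': array([-3.14004519e+00, -2.32162536e-04,  2.69783492e+00]), 'contact_force': array([ 0.52585222, -0.04242393,  0.45082002]), 'moment': array([-0.0026079 , -0.02501178, -0.02424142]), 'finger_force': 0.0, 'grip_width': 91.55636391037618}
top [[489.69901305   0.         315.43300872]
 [  0.         489.69901305 233.34097823]
 [  0.           0.           1.        ]] [0.00097796 0.         0.         0.         0.        ] [[ 1.96235192e-02  9.97368036e-01 -6.97991323e-02  4.58102386e+02]
 [-9.99745978e-01  2.03485187e-02  9.69106122e-03 -1.92808284e+01]
 [ 1.10858636e-02  6.95912291e-02  9.97513992e-01  1.06568452e+03]
 [ 0.00000000e+00  0.00000000e+00  0.00000000e+00  1.00000000e+00]]
scene [[553.30791619   0.         324.74881499]
 [  0.         553.30791619 241.67416129]
 [  0.           0.           1.        ]] [0.00478449 0.         0.         0.         0.        ] [[ 8.79327863e-01  1.89519639e-01 -4.36880779e-01  8.51170899e+01]
 [-4.75934072e-01  3.81349083e-01 -7.92502136e-01 -8.40983446e+02]
 [ 1.64093660e-02  9.04795658e-01  4.25529728e-01  5.31980834e+02]
 [ 0.00000000e+00  0.00000000e+00  0.00000000e+00  1.00000000e+00]]
```

View pics/top0.png

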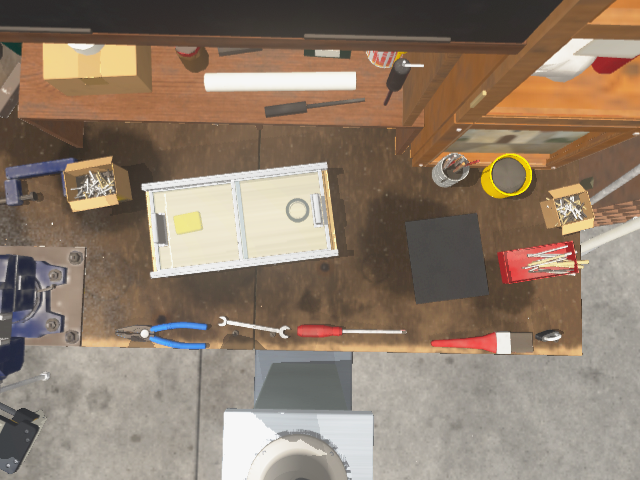

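View pics/scene0.png

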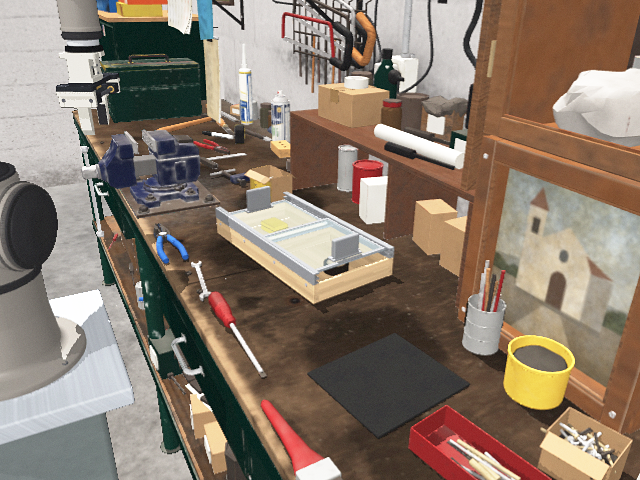

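The top view shows the yellow case at (188,222) under the left door, whose pull is at (160,229). The tape is at (297,209) under the right door, and the mat is centred near (447,258). The case's track corners are about (143,184), (326,163), (337,256) and (151,276).

```bash
cat > h.py <<'E'
import cv2,numpy as np
def cast(c,px,z):
    K,d,T=c["mtx"],c["distortion"],c["pose"]
    u=cv2.undistortPoints(np.array(px,float).reshape(-1,1,2),K,d).reshape(-1,2)
    r=np.c_[u[:,0],-u[:,1],-np.ones(len(u))]@T[:3,:3].T
    o=T[:3,3]; return o+r*((z-o[2])/r[:,2])[:,None]
def rect(mask):
    cs,_=cv2.findContours(mask.astype(np.uint8),cv2.RETR_EXTERNAL,cv2.CHAIN_APPROX_NONE)
    return max(cs,key=cv2.contourArea)[:,0,:].astype(float)
def box(p):
    (c,s,a)=cv2.minAreaRect(p[:,:2].astype(np.float32)); return np.round(c,1),np.round(s,1),round(a,1)
E
python3 - <<'E'
from h import *
c=dict(np.load("pics/top0.npz")); im=c["image"]; hsv=cv2.cvtColor(im,cv2.COLOR_RGB2HSV)
q=cast(c,[(143,184),(326,163),(337,256),(151,276)],62)
print("case",q.round(0),q.mean(0),[np.linalg.norm(q[i]-q[i-1]).round() for i in range(4)])
d=np.array([q[0]-q[1],q[3]-q[2]]);print(np.degrees(np.arctan2(-d[:,0],d[:,1])))
m=np.zeros(im.shape[:2],bool);m[205:240,168:206]=1
p=rect((hsv[...,0]>22)&(hsv[...,0]<35)&(hsv[...,1]>90)&m);print("bit",box(cast(c,p,27)))
m=np.zeros(im.shape[:2],bool);m[205:310,395:495]=1
k=((hsv[...,2]<62)&(hsv[...,1]<60)&m).astype(np.uint8)
k=cv2.morphologyEx(k,cv2.MORPH_OPEN,np.ones((7,7)))
p=rect(k);print("mat",box(cast(c,p,4)),p.min(0),p.max(0))
print("matman",cast(c,[(406,222),(477,213),(488,296),(415,303)],4).mean(0))
m=np.zeros(im.shape[:2],bool);m[205:250,150:172]=1
for t in(70,110):
    p=rect((hsv[...,2]<t)&m);print("fin",box(cast(c,p,98)),p.min(0),p.max(0))
big=cv2.resize(im[150:290,130:350,::-1],None,fx=3.6,fy=3.6,interpolation=cv2.INTER_CUBIC);cv2.imwrite("pics/crop.png",big)
E
```

```text
case [[623. 328.  62.]
 [675. -48.  62.]
 [483. -74.  62.]
 [435. 304.  62.]] [553.83858113 127.45094633  62.        ] [np.float64(190.0), np.float64(380.0), np.float64(194.0), np.float64(381.0)]
[7.88669158 7.26539709]
bit (array([548.8, 243.6]), array([38.2, 53.2]), 12.6)Traceback (most recent call last):
  File "<stdin>", line 11, in <module>
  File "h.py", line 9, in rect
    return max(cs,key=cv2.contourArea)[:,0,:].astype(float)
           ~~~^^^^^^^^^^^^^^^^^^^^^^^^
ValueError: max() iterable argument is empty
```

```bash
python3 - <<'E'
from h import *
c=dict(np.load("pics/top0.npz")); im=c["image"]; hsv=cv2.cvtColor(im,cv2.COLOR_RGB2HSV)
q=cast(c,[(406,222),(477,213),(488,296),(415,303)],4)
print("matman",q.mean(0),q.round(),[np.linalg.norm(q[i]-q[i-1]).round() for i in range(4)])
print(im[260,450],im[225,160],im[190,250])
k=(cv2.absdiff(im,np.full_like(im,im[260,450])).max(2)<14);k[:205]=0;k[310:]=0;k[:,:395]=0;k[:,495:]=0
k=cv2.morphologyEx(k.astype(np.uint8),cv2.MORPH_OPEN,np.ones((5,5)));print("mat",box(cast(c,rect(k),4)))
big=cv2.resize(im[150:290,130:350,::-1],None,fx=3.6,fy=3.6,interpolation=cv2.INTER_CUBIC);cv2.imwrite("pics/crop.png",big)
E
```

```text
matman [ 483.95595861 -315.33958023    4.        ] [[ 561. -227.    4.]
 [ 584. -382.    4.]
 [ 404. -405.    4.]
 [ 386. -247.    4.]] [np.float64(176.0), np.float64(157.0), np.float64(181.0), np.float64(159.0)]
[78 76 73] [114 110 105] [234 226 202]
mat (array([ 484.9, -315.3]), array([180. , 159.8]), 8.3)
```

View pics/crop.png

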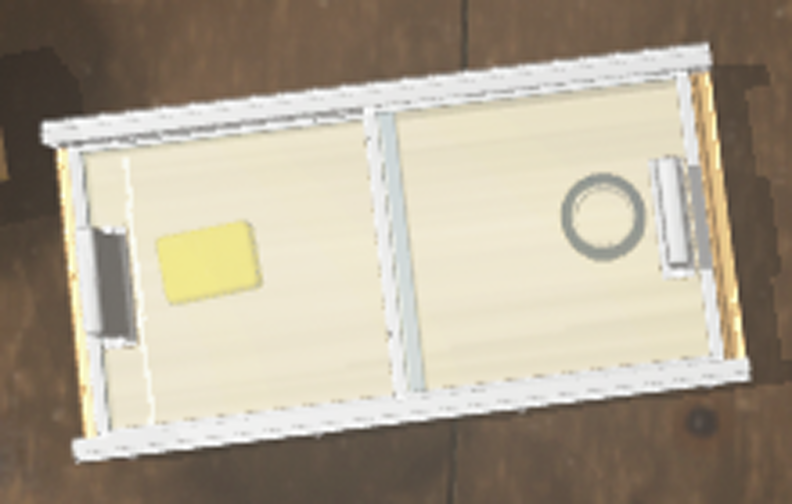

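The crop shows the left fin's top face centred near crop (90,283), which is image (155,228.6). The left door is nearly shut, and the bit case lies free, turned about 5° from the case.

```bash
cat >> h.py <<'E'
def go(x,y,z,yawdeg):
    """turn units about tool z, then shift units along tool axes as they stand after the turn"""
    from plant import get_obs
    from scipy.spatial.transform import Rotation as R
    o=get_obs(); Rc=R.from_euler("xyz",o["tcp_rot"]); Rt=R.from_euler("xyz",[180,0,yawdeg],degrees=True)
    rv=(Rc.inv()*Rt).as_rotvec(); s=Rt.inv().apply(np.array([x,y,z])-o["tool_pos"])/800
    print("turn deg",np.degrees(rv).round(1),"units",(rv/1.5).round(3),"shift units",s.round(4),"min rows",np.degrees(np.linalg.norm(rv))/7.16,np.linalg.norm(s)*800/41.7)
E
python3 - <<'E'
from h import *
c=dict(np.load("pics/top0.npz"))
f=cast(c,[(155,228.6)],98)[0]; a=np.radians(7.6); d=f[:2]-[554,127.5]
print(f,"in case",d@[np.cos(a),np.sin(a)],d@[-np.sin(a),np.cos(a)])
go(f[0],f[1],150,187.6)
E
```

```text
[528.73495149 288.30144002  98.        ] in case -3.776090704236964 162.73035035645074
turn deg [ -0.1  -0.  -33. ] units [-0.001 -0.    -0.384] shift units [-0.3454 -0.2801  0.1089] min rows 4.612839533727663 8.783436634463694
```

```bash
python3 -m inch '[0,0,-0.0768,0,0,0,-1, 0,0,-0.0768,0,0,0,-1, 0,0,-0.0768,0,0,0,-1, 0,0,-0.0768,0,0,0,-1, 0,0,-0.0768,0,0,0,-1, 0,0,0,0,-0.045,0,-1, 0,0,0,0,-0.045,0,-1, 0,0,0,0,-0.045,0,-1]'
python3 -m inch '[0,0,0,-0.0385,-0.016,0,-1, 0,0,0,-0.0385,-0.016,0,-1, 0,0,0,-0.0385,-0.016,0,-1, 0,0,0,-0.0385,-0.016,0,-1, 0,0,0,-0.0385,-0.016,0,-1, 0,0,0,-0.0385,-0.016,0,-1, 0,0,0,-0.0385,-0.016,0,-1, 0,0,0,-0.0385,-0.016,0,-1, 0,0,0,-0.0385,-0.016,0,-1, 0,0,0,0,0,0,-1]'
python3 - <<'E'
from h import *
from plant import *
go(528.7,288.3,78,187.6)
c=capture("wrist");cv2.imwrite("pics/w1.png",c["image"][:,:,::-1]);np.savez("pics/w1.npz",**c)
E
```

```text
time: 0.77
tool_pos: [239.2, 365.8, 237.0]
tcp_rot: [-3.141, -0.001, -3.008]
contact_force: [0.5, 0.1, 0.8]
grip_width: 91.8
finger_force: 0.0
time: 1.6
tool_pos: [534.3, 287.0, 236.3]
tcp_rot: [-3.14, 0.001, -3.013]
contact_force: [-2.1, -0.7, -0.5]
grip_width: 91.6
finger_force: 0.0
turn deg [-0.1  0.1 -0.2] units [-0.001  0.001 -0.003] shift units [0.0068 0.0026 0.1978] min rows 0.0371827155500749 3.797518584967636
```

View pics/w1.png

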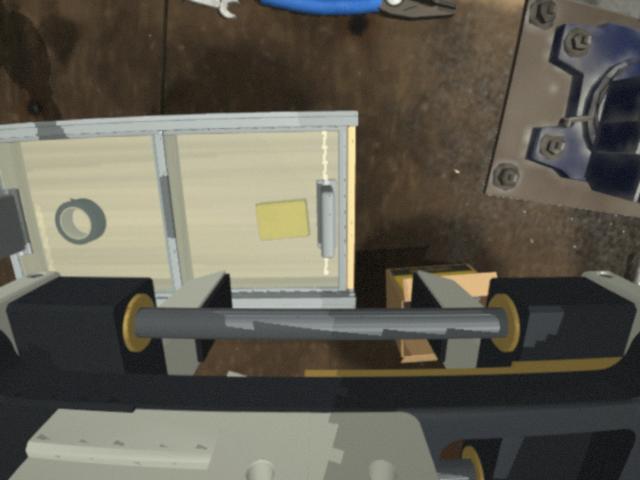

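The wrist view shows the fin's top at about (327,220), the yellow case at (283,219), and a cardboard box behind, past the case's left end.

```bash
python3 - <<'E'
from h import *
c=dict(np.load("pics/w1.npz")); print("fin",cast(c,[(327,192),(327,220),(328,256)],98)); print("bit",cast(c,[(283,219)],27))
t=dict(np.load("pics/top0.npz"));print("box",cast(t,[(130,160),(131,200),(73,212)],0),cast(t,[(130,160),(131,200),(73,212)],60))
E
```

```text
fin [[501.03994555 289.3654738   98.        ]
 [524.95254777 292.56837377  98.        ]
 [557.18991271 297.78677829  98.        ]]
bit [[545.75564019 248.85083623  27.        ]]
box [[685.71002391 380.49263323   0.        ]
 [597.39127739 374.27191133   0.        ]
 [568.44802091 498.67463604   0.        ]] [[672.89529499 357.98465158  60.        ]
 [589.54905645 352.11416778  60.        ]
 [562.23535858 469.51279012  60.        ]]
```

```bash
python3 -m inch '[0,0,0,0.0065,0.004,0.03,-1, 0,0,0,0,0,0.042,-1, 0,0,0,0,0,0.042,-1, 0,0,0,0,0,0.042,-1, 0,0,0,0,0,0.042,-1, 0,0,0,0,0,0,1, 0,0,0,0,0,0,1, 0,0,0,0,0,0,1, 0,0,0,0,0,0,1, 0,0,0,0,0,0,1]'
python3 -m inch '[0,0,0,0,0,0,1, 0,0,0,0,0,0,1, 0,0,0,0,0,0,1]'
```

```text
time: 2.48
tool_pos: [525.1, 292.5, 81.8]
tcp_rot: [3.141, 0.004, -3.009]
contact_force: [-0.4, 0.4, 0.2]
grip_width: 63.1
finger_force: 0.0
time: 2.73
tool_pos: [524.3, 292.0, 80.0]
tcp_rot: [3.141, 0.001, -3.009]
contact_force: [0.0, -0.1, -0.6]
grip_width: 43.5
finger_force: 0.0
```

```bash
python3 -m inch '[0,0,0,0,0,0,1, 0,0,0,0,0,0,1, 0,0,0,0,0,0,1, 0,0,0,0,0,0,1, 0,0,0,0,0,0,1, 0,0,0,0,0,0,1, 0,0,0,0,0,0,1]'
```

```text
time: 3.32
tool_pos: [524.0, 291.8, 79.3]
tcp_rot: [-3.141, -0.0, -3.009]
contact_force: [0.0, -2.0, -0.0]
grip_width: 11.7
finger_force: 30.0
```

```bash
python3 -m inch '[0,0,0,0,-0.008,0,1, 0,0,0,0,-0.016,0,1, 0,0,0,0,-0.016,0,1, 0,0,0,0,-0.016,0,1, 0,0,0,0,-0.016,0,1, 0,0,0,0,-0.016,0,1, 0,0,0,0,-0.016,0,1, 0,0,0,0,-0.016,0,1, 0,0,0,0,-0.016,0,1, 0,0,0,0,-0.016,0,1]'
python3 -m inch '[0,0,0,0,0,0,1, 0,0,0,0,0,0,1]'
```

```text
time: 4.15
tool_pos: [541.5, 169.7, 79.3]
tcp_rot: [3.141, 0.003, -3.01]
contact_force: [8.7, 2.2, -7.7]
grip_width: 11.4
finger_force: 30.0
time: 4.32
tool_pos: [541.6, 168.8, 79.3]
tcp_rot: [-3.141, 0.002, -3.012]
contact_force: [7.0, -0.8, -6.6]
grip_width: 12.0
finger_force: 30.0
```

```bash
python3 -m inch '[0,0,0,0,-0.005,0,1, 0,0,0,0,-0.005,0,1, 0,0,0,0,-0.003,0,1, 0,0,0,0,0,0,1]'
```

```text
time: 4.65
tool_pos: [543.0, 159.2, 79.3]
tcp_rot: [-3.141, 0.003, -3.011]
contact_force: [8.4, 0.7, -6.8]
grip_width: 11.6
finger_force: 30.0
```

```bash
python3 -m inch '[0,0,0,0,-0.003,0,1, 0,0,0,0,-0.002,0,1, 0,0,0,0,0,0,1]'
```

```text
time: 4.9
tool_pos: [543.5, 155.6, 79.3]
tcp_rot: [-3.141, 0.003, -3.011]
contact_force: [7.4, 0.6, -6.9]
grip_width: 11.9
finger_force: 30.0
```

```bash
python3 -m inch '[0,0,0,0,-0.003,0,1, 0,0,0,0,-0.002,0,1, 0,0,0,0,0,0,1]'
```

```text
time: 5.15
tool_pos: [543.9, 153.2, 79.3]
tcp_rot: [3.139, 0.003, -3.011]
contact_force: [8.0, 7.9, -6.9]
grip_width: 11.7
finger_force: 30.0
```

```bash
python3 -m inch '[0,0,0,0,0.002,0,1, 0,0,0,0,0,0,-1, 0,0,0,0,0,0,-1, 0,0,0,0,0,0,-1, 0,0,0,0,0,0,-1, 0,0,0,0,0,0,-1, 0,0,0,0,0,-0.035,-1, 0,0,0,0,0,-0.045,-1, 0,0,0,0,0,-0.045,-1, 0,0,0,0,0,-0.045,-1]'
python3 -m inch '[0,0,0,0,0.03,0,-1, 0,0,0,0,0.045,0,-1, 0,0,0,0,0.045,0,-1, 0,0,0,0,0,0,-1, 0,0,0,0,0,0,-1, 0,0,0,0,0,0,-1]'
python3 - <<'E'
from h import *
from plant import *
for n in("top","wrist"):
    c=capture(n);np.savez(f"pics/{n}2.npz",**c);cv2.imwrite(f"pics/{n}2.png",c["image"][:,:,::-1])
im=c["image"];hsv=cv2.cvtColor(im,cv2.COLOR_RGB2HSV)
k=((hsv[...,0]>22)&(hsv[...,0]<35)&(hsv[...,1]>110)); k[300:]=0
p=rect(k);print(p.min(0),p.max(0),box(cast(c,p,27)));print(get_obs()["joint_positions"].round(2)); go(549,246,150,102.6)
E
```

```text
time: 5.98
tool_pos: [541.7, 154.6, 216.8]
tcp_rot: [3.142, -0.001, -3.009]
contact_force: [1.7, 0.9, -0.2]
grip_width: 67.2
finger_force: 0.0
time: 6.48
tool_pos: [529.4, 249.6, 215.1]
tcp_rot: [-3.141, -0.001, -3.009]
contact_force: [0.9, -0.6, 0.9]
grip_width: 91.6
finger_force: 0.0
[289. 212.] [343. 254.] (array([546.4, 248. ]), array([42.3, 53.8]), 12.8)
[ 0.31  0.47  1.39 -0.    1.28 -1.39]
turn deg [-0.  -0.  84.9] units [-0.    -0.     0.988] shift units [-0.0086  0.0227  0.0816] min rows 11.858962446072741 1.6323527500284782
```

View pics/wrist2.png

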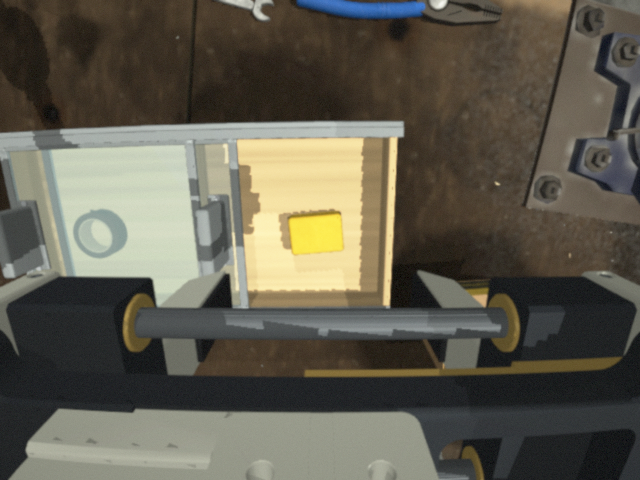

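The left door is fully open, with the yellow case at (316,233) in clear view. The tape and the right door have not changed. Next I turn and move over it.

```bash
python3 -m inch '[0,0,0.0823,0,0,0,-1, 0,0,0.0823,0,0,0,-1, 0,0,0.0823,0,0,0,-1, 0,0,0.0823,0,0,0,-1, 0,0,0.0823,0,0,0,-1, 0,0,0.0823,0,0,0,-1, 0,0,0.0823,0,0,0,-1, 0,0,0.0823,0,0,0,-1, 0,0,0.0823,0,0,0,-1, 0,0,0.0823,0,0,0,-1]'
python3 -m inch '[0,0,0.0823,0,0,0,-1, 0,0,0.0823,0,0,0,-1, 0,0,0,-0.003,0.0225,0.04,-1, 0,0,0,0,0,0.04,-1, 0,0,0,0,0,0,-1, 0,0,0,0,0,0,-1]'
python3 -c "
from h import *
go(547.5,246.5,19,102.7)"
```

```text
time: 7.42
tool_pos: [530.0, 248.5, 215.3]
tcp_rot: [-3.141, 0.0, 2.031]
contact_force: [0.7, -0.8, -0.6]
grip_width: 92.0
finger_force: 0.0
time: 7.92
tool_pos: [546.9, 250.2, 150.2]
tcp_rot: [-3.137, 0.0, 1.791]
contact_force: [-0.2, 0.0, 0.6]
grip_width: 91.6
finger_force: 0.0
turn deg [-0.3  0.  -0.1] units [-0.003  0.    -0.001] shift units [-0.0046 -0.0003  0.164 ] min rows 0.037911063719649446 3.1465845532917736
```

```bash
python3 -m inch '[0,0,0,-0.0045,0,0.03,-1, 0,0,0,0,0,0.035,-1, 0,0,0,0,0,0.035,-1, 0,0,0,0,0,0.03,-1, 0,0,0,0,0,0.018,-1, 0,0,0,0,0,0.01,-1, 0,0,0,0,0,0,-1, 0,0,0,0,0,0,-1, 0,0,0,0,0,0,-1]'
```

```text
time: 8.67
tool_pos: [549.8, 248.3, 27.0]
tcp_rot: [3.138, -0.0, 1.792]
contact_force: [0.2, 0.1, 0.1]
grip_width: 91.9
finger_force: 0.0
```

```bash
python3 -m inch '[0,0,0,0,0,0.005,-1, 0,0,0,0,0,0.002,-1, 0,0,0,0,0,0,1, 0,0,0,0,0,0,1, 0,0,0,0,0,0,1, 0,0,0,0,0,0,1, 0,0,0,0,0,0,1, 0,0,0,0,0,0,1, 0,0,0,0,0,0,1, 0,0,0,0,0,0,1]'
python3 -m inch '[0,0,0,0,0,0,1, 0,0,0,0,0,0,1, 0,0,0,0,0,0,1, 0,0,0,0,0,0,1]'
```

```text
time: 9.5
tool_pos: [548.5, 248.0, 19.3]
tcp_rot: [3.142, -0.0, 1.792]
contact_force: [-0.6, 0.5, -1.1]
grip_width: 42.9
finger_force: 0.0
time: 9.83
tool_pos: [548.5, 248.0, 19.3]
tcp_rot: [3.142, -0.0, 1.792]
contact_force: [-0.2, 0.0, -0.9]
grip_width: 40.1
finger_force: 30.0
```

```bash
python3 -m inch '[0,0,0,0,0,-0.02,1, 0,0,0,0,0,-0.035,1, 0,0,0,0,0,-0.04,1, 0,0,0,0,0,-0.04,1, 0,0,0,0,0,-0.035,1, 0,0,0,0,0,0,1, 0,0,0,0,0,0,1]'
python3 -c "
from h import *
go(485,-315,100,98.3)"
```

```text
time: 10.42
tool_pos: [549.2, 248.2, 156.9]
tcp_rot: [3.138, -0.0, 1.792]
contact_force: [-1.3, -0.4, -1.8]
grip_width: 39.5
finger_force: 30.0
turn deg [ 0.2 -0.   4.4] units [ 0.002 -0.     0.051] shift units [-0.6851 -0.181   0.0711] min rows 0.614707730847191 13.66250326734199
```

```bash
python3 -m inch '[0,0,0.051,0,0,0,1, 0,0,0,-0.025,-0.007,0,1, 0,0,0,-0.04,-0.0105,0,1, 0,0,0,-0.04,-0.0105,0,1, 0,0,0,-0.04,-0.0105,0,1, 0,0,0,-0.04,-0.0105,0,1, 0,0,0,-0.04,-0.0105,0,1, 0,0,0,-0.04,-0.0105,0,1, 0,0,0,-0.04,-0.0105,0,1, 0,0,0,-0.04,-0.0105,0,1]'
python3 -m inch '[0,0,0,-0.04,-0.0105,0,1, 0,0,0,-0.04,-0.0105,0,1, 0,0,0,-0.04,-0.0105,0,1, 0,0,0,-0.04,-0.0105,0,1, 0,0,0,-0.04,-0.0105,0,1, 0,0,0,-0.04,-0.0105,0,1, 0,0,0,-0.04,-0.0105,0.02,1, 0,0,0,-0.03,-0.008,0.03,1, 0,0,0,0,0,0.021,1, 0,0,0,0,0,0,1]'
python3 -c "
from h import *
go(485,-315,19,98.3)"
```

```text
time: 11.25
tool_pos: [514.8, -36.9, 153.5]
tcp_rot: [-3.138, -0.001, 1.716]
contact_force: [0.6, 0.3, -1.3]
grip_width: 40.0
finger_force: 30.0
time: 12.08
tool_pos: [484.4, -289.8, 93.0]
tcp_rot: [-3.134, -0.008, 1.713]
contact_force: [-0.6, 1.9, -1.9]
grip_width: 39.6
finger_force: 30.0
turn deg [-0.4 -0.4 -0.1] units [-0.005 -0.005 -0.002] shift units [-0.0313 -0.0038  0.0925] min rows 0.08656985413080312 1.874039580889176
```

```bash
python3 -m inch '[0,0,0,-0.03,-0.003,0,1, 0,0,0,0,0,0.035,1, 0,0,0,0,0,0.03,1, 0,0,0,0,0,0.01,1, 0,0,0,0,0,0,1, 0,0,0,0,0,0,1, 0,0,0,0,0,0,1]'
python3 -c "
from h import *
go(485,-315,19,98.3)"
```

```text
time: 12.67
tool_pos: [489.7, -314.6, 39.9]
tcp_rot: [3.14, 0.001, 1.717]
contact_force: [-0.3, 0.1, -1.6]
grip_width: 39.8
finger_force: 30.0
turn deg [0.1 0.1 0.1] units [0.001 0.001 0.001] shift units [ 0.0003 -0.0059  0.0261] min rows 0.017716363477406384 0.5133132893407493
```

```bash
python3 -m inch '[0,0,0,0,-0.005,0.012,1, 0,0,0,0,0,0.008,1, 0,0,0,0,0,0,1, 0,0,0,0,0,0,1, 0,0,0,0,0,0,1, 0,0,0,0,0,0,1]'
```

```text
time: 13.17
tool_pos: [485.0, -315.2, 22.7]
tcp_rot: [3.141, 0.0, 1.716]
contact_force: [-0.1, -0.1, -1.6]
grip_width: 39.5
finger_force: 30.0
```

```bash
python3 -m inch '[0,0,0,0,0,0.0025,1, 0,0,0,0,0,0.0015,1, 0,0,0,0,0,0,1, 0,0,0,0,0,0,1]'
```

```text
time: 13.5
tool_pos: [484.8, -315.0, 19.2]
tcp_rot: [-3.142, -0.0, 1.716]
contact_force: [-0.3, -0.2, -2.0]
grip_width: 40.1
finger_force: 30.0
```

```bash
python3 -m inch '[0,0,0,0,0,0.0012,1, 0,0,0,0,0,0,1, 0,0,0,0,0,0,1]'
```

```text
time: 13.75
tool_pos: [484.9, -315.1, 18.3]
tcp_rot: [3.142, -0.0, 1.716]
contact_force: [-0.0, -0.2, -0.9]
grip_width: 39.6
finger_force: 30.0
```

Contact is starting, so I release, rise and look.

```bash
python3 -m inch '[0,0,0,0,0,0,-1, 0,0,0,0,0,0,-1, 0,0,0,0,0,0,-1, 0,0,0,0,0,0,-1, 0,0,0,0,0,0,-1, 0,0,0,0,0,0,-1, 0,0,0,0,0,-0.015,-1, 0,0,0,0,0,-0.03,-1, 0,0,0,0,0,-0.045,-1, 0,0,0,0,0,-0.045,-1]'
python3 -m inch '[0,0,0,0.045,0,-0.045,-1, 0,0,0,0.045,0,0,-1, 0,0,0,0.045,0,0,-1, 0,0,0,0.045,0,0,-1, 0,0,0,0.045,0,0,-1, 0,0,0,0.02,0,0,-1, 0,0,0,0,0,0,-1, 0,0,0,0,0,0,-1]'
python3 - <<'E'
from h import *
from plant import *
c=capture("top");im=c["image"];cv2.imwrite("pics/top3.png",im[:,:,::-1]);hsv=cv2.cvtColor(im,cv2.COLOR_RGB2HSV)
k=((hsv[...,0]>20)&(hsv[...,0]<35)&(hsv[...,1]>110));k[:205]=0;k[310:]=0;k[:,:400]=0;k[:,490:]=0
print(k.sum()); p=rect(k);print(box(cast(c,p,26)))
E
```

```text
time: 14.58
tool_pos: [484.3, -314.6, 127.7]
tcp_rot: [-3.14, -0.002, 1.716]
contact_force: [1.0, -1.5, -0.0]
grip_width: 91.4
finger_force: 0.0
time: 15.25
tool_pos: [457.8, -127.3, 156.8]
tcp_rot: [3.14, 0.001, 1.718]
contact_force: [-0.3, -0.4, 0.5]
grip_width: 91.9
finger_force: 0.0
201
(array([ 497.2, -325.9]), array([62.1, 33.8]), 56.6)
```

View pics/top3.png

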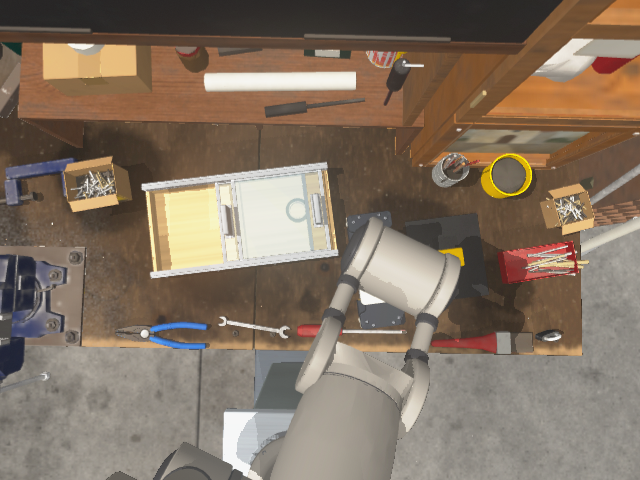

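The top view shows the left door open and the right door shut, with the tape still at (297,209). The yellow case is on the mat near (453,257) but the arm partly hides it, so I move clear and check.

```bash
python3 -m inch '[0,0,0,0.03,0,-0.04,-1, 0,0,0,0.045,0,0,-1, 0,0,0,0.045,0,0,-1, 0,0,0,0.045,0,0,-1, 0,0,0,0.03,0,0,-1, 0,0,0,0,0,0,-1, 0,0,0,0,0,0,-1, 0,0,0,0,0,0,-1, 0,0,0,0,0,0,-1]'
python3 - <<'E'
from h import *
from plant import *
c=capture("top");im=c["image"];hsv=cv2.cvtColor(im,cv2.COLOR_RGB2HSV)
k=((hsv[...,0]>20)&(hsv[...,0]<35)&(hsv[...,1]>110));k[:205]=0;k[310:]=0;k[:,:400]=0;k[:,490:]=0
p=rect(k);print(box(cast(c,p,26)))
print("door fin top y etc unchanged; tape"); cv2.imwrite("pics/top4.png",im[140:320,130:510,::-1])
E
```

```text
time: 16.05
tool_pos: [435.5, 25.3, 187.9]
tcp_rot: [3.141, 0.0, 1.714]
contact_force: [0.4, -0.1, 0.6]
grip_width: 92.0
finger_force: 0.0
(array([ 484.9, -315.3]), array([41.8, 59.9]), 8.2)
door fin top y etc unchanged; tape
```

View pics/top4.png

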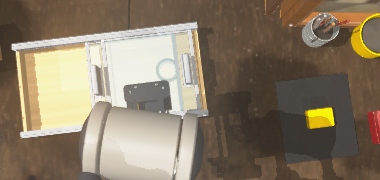

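The yellow case lies flat at the mat's centre (crop (320,118)), measured at (485,-315) with yaw 8.2°, and the right door and tape are where they were.

```bash
python3 -c "
from plant import *
print(close_job())"
```

```text
the job is handed in; nothing more can be done
None
```

The job is handed in at about 16 s: the left door is slid back to its stop, the yellow bit case lies flat on the middle of the mat, and the right door and the tape were left alone.

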